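# Shut the hasp on the laundry supply locker and drop its pin

### The arm

A 6-joint arm with a two-finger parallel gripper is mounted at the origin on the work surface. World frame = base frame: x ahead of the robot, y to its left, z up, the work surface at z = 0. Lengths are in mm, angles in degrees, forces in N, time in s.
With the tool pointing down it reaches from about 350 to 850 mm from the base axis. Payload 8.1 kg.
Tool frame: the origin (TCP) lies between the finger pads; the fingertips stand 22 mm ahead of it and the grasp point (between the pads) lies 3 mm ahead of it; z points along the fingers, y is the line along which they close (so a half turn about z gives the same grasp; the last joint's range is limited). The gripper opens to 85 mm and grips with 20 to 120 N. Pads are 22 mm wide; open, the fingers measure 114 mm over their backs; the gripper's body (76 mm by 85 mm) begins 54 mm behind the grasp point. The pads swing forward as they close: fully open they stand 13 mm farther back than shut.
Start: joints at [-76.513, 7.471, 85.268, -0, 87.261, -4.893], TCP at [189.216, -569.388, 253.292] pointing down, gripper open.
Joint ranges: [-169.43, 169.43], [-51.17, 129.36], [1.28, 143.12], [-76.62, 256.62], [0, 156.53], [-152.29, 152.29]. Speed limits (degrees/s): [136.94, 136.94, 159.86, 180, 180, 180].

### API

Orientations are given as [roll, pitch, yaw] about the fixed x, y, z axes, in that order (R = Rz(yaw) Ry(pitch) Rx(roll)).
In Python, from bench import sense, snapshot, calibration, hand_in gives the robot as it stands.
- The arm moves only by the shell command python3 -m crank 'ROWS' [FORCE]. ROWS is JSON, a list of rows, each a list of 5 numbers: the shift along the tool's x, y, z in cm, then the turn about the tool's z in rad, then the finger opening in cm, from 0 to 8.54. A call has 1 to 20 rows; each row is the pose to reach, as a shift and turn from the pose commanded when the call began, along the tool's axes at that moment; what a row does not reach only later rows make up. A row lasts 1/10 s, in which the tool goes at most 50 mm and 8.59 degrees, less where a joint would pass 70% of its speed; a pose out of reach is approached as far as the arm can. A call with a gripper value outside its range is refused whole. The fingers move at their own pace and stop on an object; FORCE is the grip in N (left out, the last holds). Time passes only in rows, so rows that repeat a pose let the fingers close. It gives the time, the measured TCP pose, the force, the opening and the grip force at its end, in the units of the state.
- sense(): the state, without advancing time (a new reading comes with each control period).
- snapshot(name): name is "scene" or "top"; returns (picture, depth): 420x560x3 uint8, red, green, blue; 420x560 float32, mm along the optical axis (not along the pixel's ray), 0 where there is no reading.
- calibration(name): a dict with "fovy" (degrees; the focal length in pixels is half the picture's height over the tangent of half this angle, whatever the lens; pixels are square), "cx", "cy" (the principal point, pixels), "rvec" (rotation vector, rad) and "tvec" (3), from world to camera coordinates, as OpenCV has them. Camera axes: x right, y down, z forward; pixel columns grow to the right and rows downward; lengths in mm; the calibration is good to about 2 mm. A picture is of the moment at which its call begins. calibration takes no time and is no camera call.
- hand_in(): hands the job in; it is judged then, once.
The state is a dict: "time": time; "joint_pos": joint angles; "qd": joint speeds; "joint_efforts": joint torques, N m; "tool_pos": TCP position; "tcp_rot": TCP orientation; "ft_force": force on the tool from outside, world axes, zero at the start; "wrist_torque": the same for the moment, N m; "finger_gap": finger opening in mm; "grip_force": force on a finger pad.
Only numpy, scipy, OpenCV 4.12 (cv2) and the standard library are available. Lean on these libraries where they do the work, as an engineer would, in place of code of your own. Each camera call takes 0.05 s, during which the arm holds its last target. There are 200 camera calls.

### The job

Lock up the low supply locker on the dryer top: swing the steel hasp strap shut over its staple, flat against the door front, then take the flat-headed retaining pin out of its slanting stand and drop it down through the staple loop, fully home with its head sitting on the loop, and let go. Leave the dish, the timer box and the two clothespins where they are.

Things in the scene. Friction and masses are not known exactly. Their poses are not given: they have to be found in the camera images.
- locker: Fixed low wooden supply locker with a shut louvered door, 200 mm deep (x), 280 mm wide (y), 140 mm high; origin at the centre of its underside, front face at its -x side (100 mm from the origin). It carries the hasp and the staple on its front.
- hasp_hinge (a point): The hasp's vertical hinge axis, at the strap's mid height (110 mm above the dryer top), 10 mm in front of the locker's front face, 40 mm to the +y side of its middle. Axes are the locker's: -x straight out of the front face (which looks roughly to world -y), y along the face, z up.
- hasp (a joint): Hasp strap angle, rad: 0 = shut, parallel to the front face, running along the locker's -y from the hinge; it grows as the strap swings out (1.57 = straight out along -x, more = on towards +y), up to 2.5; seen from above it opens clockwise. Firm stop at 0; light dry friction (0.06 N m), no spring: it stays where it is left.
- hasp_end (a point): Point on the strap's free end, 131 mm from the hinge axis, mid height and thickness: the place to push. The strap is a steel plate 150 mm long, 32 mm high, 4 mm thick; its slot (52 x 18 mm, centred 85 mm from the hinge) passes over the staple. Axes turn with the strap: -y along it away from the hinge, -x out of its outer face (away from the locker when shut).
- loop (a point): Nominal centre of the staple loop's opening, at its top face (115 mm above the dryer top), 22 mm off the locker face, 85 mm from the hinge along -y. Axes: the locker's. The real loop sits up to 7 mm to either side (y) and stays there; find it by feel or sight. Arms 14 mm apart and 8 mm thick, 10 mm high, cross bar 32 to 38 mm off the face; the shut strap's outer face 12 mm off.
- pin_grip (a point): Centre of the retaining pin's flat head: dark steel, 32 mm wide (its y), 14 mm thick (its x), 50 mm long (its z). z runs along the pin from tip to head. It starts in the stand, leaning 0.6 rad from upright, head up and towards the stand's -x, its width level; it pulls out along its own z (70 mm). About 0.14 kg.
- pin_shoulder (a point): Underside of the pin's head, on the pin's axis, 25 mm below the head's centre. From here a plain round steel shank 12 mm in diameter runs 70 mm to the tip, whose edge is bevelled by 1 mm. Axes as the pin's.
- stand: Fixed stand for the pin: dark wooden foot 110 x 90 x 12 mm with a slanting square aluminium tube (21 mm outside, 15 mm bore, 60 mm long) whose mouth is 90 mm above the dryer top. Origin: centre of the foot's underside; the tube leans towards its -x. It may be the nearer or the farther of the two things on the right.
- timer: Black toggle timer switch box, 75 x 100 x 55 mm, loose, nearer or farther than the stand on the right; origin at the centre of its underside. Leave alone.
- dish: Shallow white ceramic dish, 120 mm across, 30 mm high, loose; origin at the centre of its underside. Leave alone.
- clothespin_a: Wooden clothespin, 80 mm long, 11 mm high, lying loose; origin under its centre, x along it. Leave alone.
- clothespin_b: Second wooden clothespin, same size. Leave alone.
Things that resemble listed ones, but are neither listed nor needed, are in the scene too. Of the things like the part that bears pin_grip, leave any that is purple; of the rest the smaller one is meant.

How it is judged:
By the outcome, as a careful person would: the job done as asked, in the order asked, and still so for the second after the job is handed in, with the robot touching nothing.
It also fails if it takes over 72 s, if anything falls off the work surface, if the arm or the gripper's body presses on something with over 40 N, if the wrist force passes 120 N, or if a joint passes its speed limit or range.

## Working session

There is one attempt and no reset: what is moved stays moved. The work goes in short steps, Python scripts to look and compute and a shell command to move; the robot and the scene stay as the last step left them, time stands still between calls to the robot, and variables do not carry over. Pictures are saved under pics/ and viewed, at most 10 in all, crops included, and the job is handed in when it is done.

```bash
mkdir -p pics; ls
cat > h.py <<'E'
import numpy as np, cv2
from bench import sense, snapshot, calibration
from scipy.spatial.transform import Rotation as Ro
def cam(n):
    c=calibration(n); f=210/np.tan(np.radians(c["fovy"])/2)
    R=cv2.Rodrigues(np.array(c["rvec"],float))[0]; t=np.array(c["tvec"],float).ravel()
    return f,c["cx"],c["cy"],R,t,c
def world(n,d,us=None):
    f,cx,cy,R,t,c=cam(n); v,u=np.mgrid[:420,:560]
    P=np.stack([(u-cx)/f*d,(v-cy)/f*d,d],-1)
    return (P-t)@R
def ray(n,u,v,z):
    f,cx,cy,R,t,c=cam(n); o=-R.T@t; d=R.T@np.array([(u-cx)/f,(v-cy)/f,1]); return o+d*(z-o[2])/d[2]
def save(n,name):
    p,d=snapshot(n); cv2.imwrite(f'pics/{name}.png',p[:,:,::-1]); np.savez(f'pics/{name}.npz',p=p,d=d,W=world(n,d)); return p,d
def rot():
    s=sense(); return np.array(s["tool_pos"]),Ro.from_euler('xyz',s["tcp_rot"],degrees=True)
E
python3 - <<'E'
from h import *
for n in("scene","top"): save(n,n+"0"); print(calibration(n), -cam(n)[3].T@cam(n)[4])
print(sense())
E
```

```text
pics
{'fovy': 47.88539125687449, 'cx': 280.08457555859394, 'cy': 211.93312156305947, 'rvec': array([ 2.08197556,  0.75930613, -0.38760164]), 'tvec': array([-349.72508216, -151.52487393, 1661.46114523])} [1192.3461598  -881.62367821  840.69666518]
{'fovy': 57.29256630332567, 'cx': 277.4091725496532, 'cy': 209.34961118459782, 'rvec': array([ 2.12173064, -2.1475661 ,  0.16868346]), 'tvec': array([ -42.26982812,  549.87505946, 1146.01687182])} [ 356.8883042   -53.23490143 1219.54941412]
{'time': 0.1, 'joint_pos': array([-7.65119068e+01,  7.51089996e+00,  8.53242984e+01, -1.57017491e-03,
        8.72601655e+01, -4.89300954e+00]), 'qd': array([-0.02961957, -0.1924022 , -0.24040253,  0.04036072, -0.03941577,
       -0.08785228]), 'joint_efforts': array([ 7.10340155e-04, -5.70955753e+01, -5.01940119e+01, -2.15183236e-04,
        8.21196445e-03,  8.98583608e-07]), 'tool_pos': array([ 189.10702717, -568.93615255,  252.33598317]), 'tcp_rot': array([-1.79904850e+02, -6.57155493e-03,  1.83811736e+01]), 'ft_force': array([ 0.77098288,  0.15438498, -0.53890552]), 'wrist_torque': array([ 0.02401244, -0.0125199 ,  0.01082407]), 'grip_force': 0.0, 'finger_gap': 85.77045030278481}
```

View pics/scene0.png

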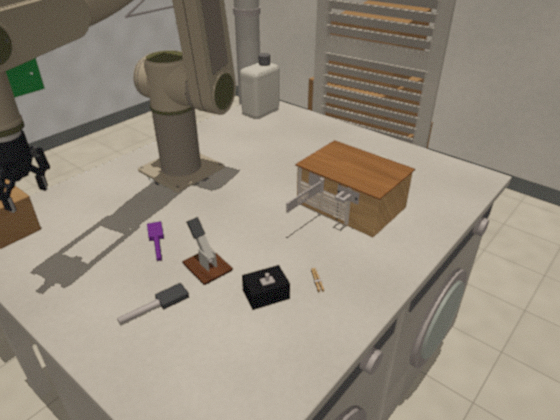

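View pics/top0.png

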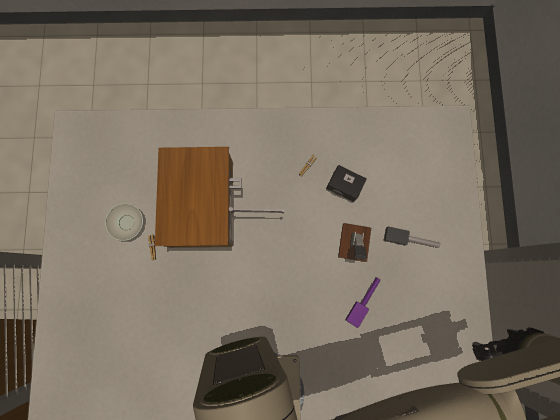

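The scene view shows three pin-like things: the dark head in the stand at (196,228), a larger loose dark pin at (170,295) and a purple one at (155,230). I choose the one in the stand, since it is the smaller of the two that aren't purple. The strap at (305,195) stands straight out from the locker.

Run:
```python
from h import *
T=np.load('pics/top0.npz');S=np.load('pics/scene0.npz')
W=T['W'];z=W[...,2]
def rect(m,l):
    P=W[m][:,:2].astype(np.float32); r=cv2.minAreaRect(P); print(l,len(P),r, 'zmed',np.median(z[m]))
    return r
b=np.zeros(z.shape,bool); b[140:255,150:240]=1
m=(np.abs(z-140)<8)&b; m=cv2.morphologyEx(m.astype(np.uint8),cv2.MORPH_OPEN,np.ones((5,5)))>0
r=rect(m,'locker'); print(cv2.boxPoints(r))
b[:]=0;b[205:222,236:292]=1; rect((z>90)&b,'strap')
b[:]=0;b[172:198,233:248]=1; m=(z>90)&(z<128)&b; rect(m,'loop')
for v in range(174,196): print(v,[int(x) for x in z[v,226:250]])
b[:]=0;b[218:268,332:378]=1; rect((z>4)&(z<22)&b,'foot'); rect((z>60)&b,'pintop')
# head in scene by darkness
for n,A,bb in(('scene',S,(215,245,182,212)),('top',T,(220,265,335,375))):
    w=A['W'];p=A['p'].astype(int);q=np.zeros(z.shape,bool);q[bb[0]:bb[1],bb[2]:bb[3]]=1
    q&=(w[...,2]>60)
    P=w[q];c=p[q].sum(1); 
    for lo,hi in((60,80),(80,100),(100,120),(120,140),(140,170)):
        k=(P[:,2]>=lo)&(P[:,2]<hi)
        if k.any(): print(n,lo,k.sum(),P[k].mean(0).round(1),int(c[k].mean()))
a=cv2.resize(S['p'][205:285,140:240,::-1],None,fx=5,fy=5,interpolation=3)
c=cv2.resize(T['p'][215:270,330:385,::-1],None,fx=5,fy=5,interpolation=3); d=np.zeros((400,275,3),np.uint8); d[:275]=c
cv2.imwrite('pics/c1.png',np.hstack([a,d]))
```

```text
locker 7074 ((579.102294921875, 194.93992614746094), (208.08135986328125, 288.7120056152344), 89.81478118896484) zmed 140.04750227012556
[[434.41074   91.366455]
 [723.1212    90.433136]
 [723.7938   298.5134  ]
 [435.08337  299.44672 ]]
strap 153 ((479.6065368652344, -36.39813232421875), (220.22096252441406, 113.47112274169922), 35.0723762512207) zmed 121.5844545671689
loop 74 ((618.9391479492188, 69.68640899658203), (30.645971298217773, 24.187541961669922), 0.580622136592865) zmed 112.09506372919162
174 [140, 140, 139, 111, 66, 42, 19, -5, -2, -3, -2, 3, -2, 0, -3, 1, -2, -2, -1, 1, 0, 0, -1, -2]
175 [137, 140, 141, 114, 71, 45, 19, 0, 0, 0, -1, -2, -1, -5, 1, 2, 1, 1, 2, 1, 0, 8, -5, -1]
176 [136, 140, 141, 114, 64, 39, 17, -3, 3, -2, -3, -1, -1, 0, -1, -2, -2, -4, 2, 1, -1, 1, -1, -3]
177 [140, 141, 136, 110, 69, 43, 15, -5, -1, -4, 0, -3, -4, -2, -4, 0, 2, -8, -1, -2, 1, -4, -2, 0]
178 [139, 142, 1219, 114, 117, 113, 114, 112, 113, 114, 111, 110, 114, 114, 114, 0, -1, 1, 0, -1, 3, 1, 0, -3]
179 [141, 141, 134, 111, 116, 110, 112, 114, 111, 111, 113, 113, 112, 116, 114, 104, 1, 0
[... 1537 characters left out ...]
, -1, 0, -4, -7, -2, 0, 2]
195 [140, 137, 140, 88, 77, 54, 29, 2, 1, 2, 1, 0, 1, -3, -2, -4, -4, 0, 0, -2, 2, -3, -1, -1]
foot 725 ((450.39453125, -289.71258544921875), (135.9178924560547, 152.4272003173828), 85.23926544189453) zmed 10.499065686218408
pintop 242 ((383.37713623046875, -194.04330444335938), (69.66726684570312, 277.95892333984375), 24.724628448486328) zmed 107.7975885601636
scene 60 17 [ 443.1 -289.6   76.9] 405
scene 80 121 [ 437.2 -289.5   90.8] 367
scene 100 134 [ 420.2 -286.5  110.1] 225
scene 120 90 [ 407.2 -283.6  126.7] 252
top 60 42 [ 452.3 -288.5   69. ] 272
top 80 56 [ 435.6 -287.3   91.8] 241
top 100 58 [ 417.9 -282.1  109.8] 147
top 120 81 [ 401.3 -281.3  126.9] 161
```

View pics/c1.png

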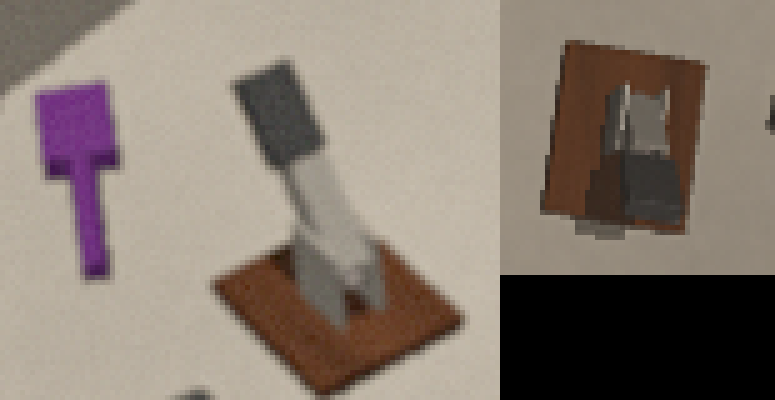

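The crop confirms the head in the stand: it is dark, leans towards the robot, and its axis is yawed about -10°. The loop's centre is near (619,73). Next I go to the robot side of the strap and close the fingers.

```bash
python3 -m crank '[[44.6,-38.8,0,0.32,0],[44.6,-38.8,0,0.32,0],[44.6,-38.8,0,0.32,0],[44.6,-38.8,0,0.32,0],[44.6,-38.8,0,0.32,0],[44.6,-38.8,0,0.32,0],[44.6,-38.8,0,0.32,0],[44.6,-38.8,0,0.32,0],[44.6,-38.8,0,0.32,0],[44.6,-38.8,0,0.32,0],[44.6,-38.8,0,0.32,0],[44.6,-38.8,0,0.32,0],[44.6,-38.8,0,0.32,0],[44.6,-38.8,0,0.32,0],[44.6,-38.8,5,0.32,0],[44.6,-38.8,9,0.32,0],[44.6,-38.8,12.5,0.32,0],[44.6,-38.8,12.5,0.32,0],[44.6,-38.8,12.5,0.32,0]]' 30
python3 - <<'E'
from h import *
f=ray
for u,v in((284,214),(231,213)): print(ray('top',u,v,126))
print(ray('top',239,177.5,115),ray('top',239,187.7,115))
E
```

```text
time: 2.0
tool_pos: [489.5, -61.5, 128.6]
tcp_rot: [-180.0, 0.1, -0.0]
ft_force: [-0.3, -0.7, 1.0]
finger_gap: -0.3
grip_force: 0.0
[522.19854106 -68.020205   126.        ]
[527.01762723  84.55465563 126.        ]
[634.52347791  63.13465588 115.        ] [603.71081573  62.99594136 115.        ]
```

```bash
python3 -m crank '[[1.5,-1.4,0,0,0],[3.4,-1.4,0,0,0],[5.7,-1.5,0,0,0],[8,-1.7,0,0,0],[9.7,-2.4,0,0,0],[11.4,-3.2,0,0,0],[13.1,-4.2,0,0,0],[14.3,-5.6,0,0,0],[15.5,-7,0,0,0],[16.7,-8.6,0,0,0],[17.3,-10,0,0,0],[17.9,-11.4,0,0,0],[18,-12.2,0,0,0],[18,-12.6,0,0,0],[18,-12.9,0,0,0],[18,-12.9,0,0,0]]'
python3 - <<'E'
from h import *
save('scene','s1');p,d=save('top','t1')
S=np.load('pics/s1.npz')['p']
cv2.imwrite('pics/c2.png',np.hstack([cv2.resize(S[130:230,270:410,::-1],None,fx=4,fy=4),cv2.resize(p[160:260,220:270,::-1],None,fx=4,fy=4)]))
E
```

```text
time: 3.6
tool_pos: [669.7, 68.7, 128.2]
tcp_rot: [180.0, 0.0, 0.1]
ft_force: [-0.6, 0.7, -0.5]
finger_gap: 0.1
grip_force: 0.0
```

View pics/c2.png

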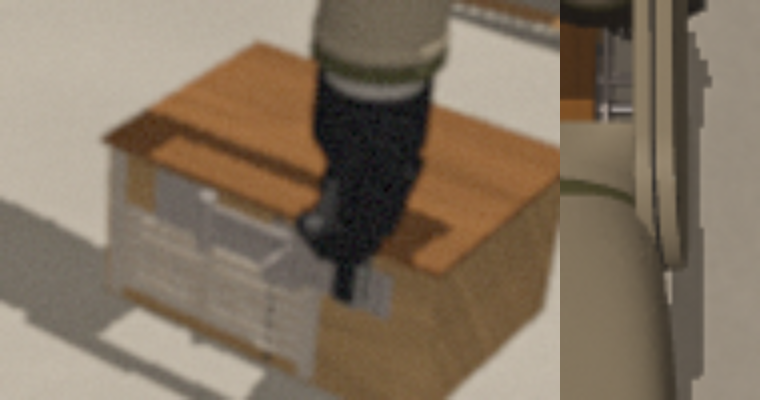

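The strap is over the staple and almost shut. I push on in small steps until the stop is felt.

```bash
for i in 1 2 3 4; do python3 -m crank '[[0,-0.15,0,0,0],[0,-0.15,0,0,0],[0,-0.15,0,0,0]]' | grep -E "tool_pos|ft_f"; done
```

```text
tool_pos: [669.9, 69.5, 128.2]
ft_force: [-1.2, -4.1, 0.1]
tool_pos: [669.8, 69.7, 128.2]
ft_force: [-2.6, -8.7, 0.5]
tool_pos: [669.9, 69.9, 128.2]
ft_force: [-1.7, -12.9, 1.3]
tool_pos: [669.8, 70.1, 128.2]
ft_force: [-4.1, -18.3, 1.0]
```

The stop is felt at about y=69, so the strap is shut. Next I retreat, rise and move over the pin head at (404,-283), yaw -10°.

```bash
python3 -m crank '[[0,2,0,0,0],[0,5,0,0,0],[0,5,-5,0,0],[0,6,-10,0,0],[0,8,-14,0,2],[-26.5,35.8,-14,0.175,6.5],[-26.5,35.8,-14,0.175,6.5],[-26.5,35.8,-14,0.175,6.5],[-26.5,35.8,-14,0.175,6.5],[-26.5,35.8,-14,0.175,6.5],[-26.5,35.8,-14,0.175,6.5],[-26.5,35.8,-14,0.175,6.5],[-26.5,35.8,-14,0.175,6.5],[-26.5,35.8,-14,0.175,6.5],[-26.5,35.8,-14,0.175,6.5],[-26.5,35.8,-14,0.175,6.5]]'
python3 - <<'E'
from h import *
print(sense()['joint_pos'].round(0), sense()['time'])
S,d=save('scene','s2');p,dt=save('top','t2')
W=np.load('pics/s2.npz')['W'];Wt=np.load('pics/t2.npz')['W']
for nm,w,im in(('s',W,S),('t',Wt,p)):
    # head: dark points, z 95..140, near expected
    g=im.astype(int).sum(2)
    m=(abs(w[...,0]-408)<35)&(abs(w[...,1]+284)<30)&(w[...,2]>90)&(w[...,2]<138)&(g<330)
    P=w[m]; print(nm,m.sum()); 
    if m.sum()>20: print(P.mean(0).round(1),np.percentile(P,[3,97],axis=0).round(0).tolist())
# staple/strap check: strap mean y at z 95-126
m=(W[...,2]>98)&(W[...,2]<124)&(W[...,0]>640)&(W[...,0]<692)&(abs(W[...,1]-80)<20); print('strap end',m.sum(),np.median(W[m],axis=0))
cv2.imwrite('pics/c3.png',np.hstack([cv2.resize(S[130:230,270:410,::-1],None,fx=3.5,fy=4),cv2.resize(S[190:290,150:230,::-1],None,fx=3.5,fy=4)]))
E
```

```text
time: 6.5
tool_pos: [405.9, -283.1, 268.4]
tcp_rot: [-180.0, -0.0, -10.0]
ft_force: [-0.1, 0.2, 1.0]
finger_gap: 64.7
grip_force: 0.0
[-41.  -9. 100.   0.  89.  59.] 6.5
s 231
[ 417.  -287.3  113.1] [[402.0, -300.0, 95.0], [432.0, -272.0, 132.0]]
t 4
strap end 137 [668.81898103  86.08906825 110.57865623]
```

View pics/c3.png

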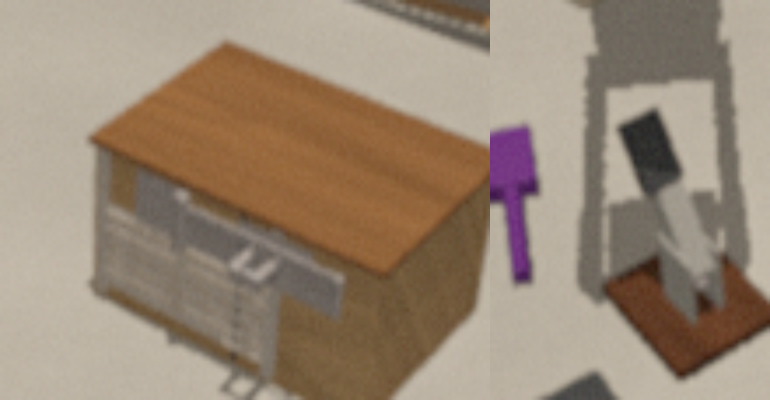

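The strap lies flat with the staple standing through its slot at (255,262), and the pin head at (650,150) sits between the shadows of the fingers. I descend and grip the head near its top.

```bash
python3 -m crank '[[-0.1,0.15,4,0,6.5],[-0.1,0.15,8,0,6.5],[-0.1,0.15,12,0,6.5],[-0.1,0.15,14.6,0,6.5],[-0.1,0.15,14.6,0,6.5],[-0.1,0.15,14.6,0,3],[-0.1,0.15,14.6,0,2.5],[-0.1,0.15,14.6,0,2.5],[-0.1,0.15,14.6,0,2.5],[-0.1,0.15,14.6,0,2.5],[-0.1,0.15,14.6,0,2.5]]' 40
```

```text
time: 7.7
tool_pos: [405.4, -285.9, 124.6]
tcp_rot: [179.9, -0.2, -10.0]
ft_force: [0.0, 0.8, 8.2]
finger_gap: 31.0
grip_force: 43.7
```

```bash
python3 -m crank '[[-0.6,0,-0.8,0,2.5],[-1.1,0,-1.65,0,2.5],[-1.7,0,-2.5,0,2.5],[-2.3,0,-3.3,0,2.5],[-2.8,0,-4.1,0,2.5],[-3.4,0,-5,0,2.5],[-4,0,-5.8,0,2.5],[-4.6,0,-6.7,0,2.5],[-5.1,0,-7.4,0,2.5],[-5.1,0,-10,0,2.5],[-5.1,0,-13,0,2.5],[-5.1,0,-13,0,2.5],[-5.1,0,-13,0,2.5]]' 40
python3 - <<'E'
from h import *
S,d=save('scene','s3')
cv2.imwrite('pics/c4.png',cv2.resize(S[130:290,100:260,::-1],None,fx=3.5,fy=3.5))
E
```

```text
time: 9.0
tool_pos: [354.0, -276.4, 253.1]
tcp_rot: [179.9, -0.1, -10.0]
ft_force: [0.3, 0.0, -2.7]
finger_gap: 31.2
grip_force: 42.6
```

View pics/c4.png

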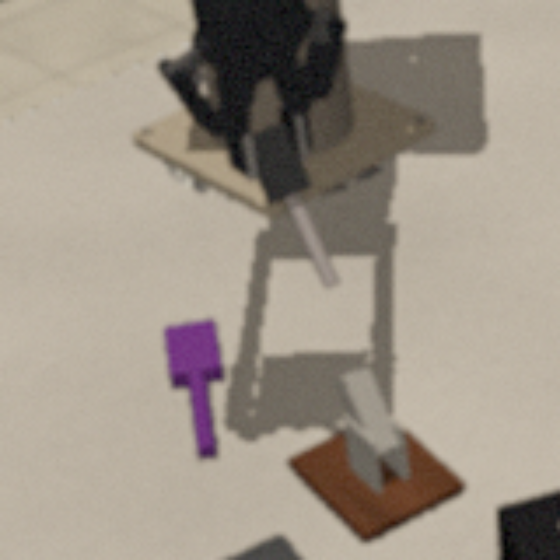

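The pin is out of the stand, in the grip and still tilted, with its tip at about (195,211) in the full picture. Now I measure its axis in tool axes.

Run:
```python
from h import *
z=np.load('pics/s3.npz');W=z['W'];p,R=rot()
L=R.inv().apply((W-p).reshape(-1,3)).reshape(W.shape)
m=(abs(L[...,1])<14)&(L[...,2]>12)&(L[...,2]<115)&(abs(L[...,0]-20)<70)
q=L[m]; v,u=np.where(m)
for a in range(12,115,8):
    k=(q[:,2]>=a)&(q[:,2]<a+8)
    if k.any(): print(a,k.sum(),np.median(q[k],0).round(1),q[k].min(0).round(0),q[k].max(0).round(0))
# ray cast of tip pixel onto tool y=0 plane
f,cx,cy,Rc,t,c=cam('scene')
o=-Rc.T@t
for (uu,vv) in((195.1,211),(184,188)):
    d=Rc.T@np.array([(uu-cx)/f,(vv-cy)/f,1]); ol=R.inv().apply(o-p); dl=R.inv().apply(d); print((ol-dl*ol[1]/dl[1]).round(1))
```

```text
12 48 [16.6  2.4 16.7] [ 10. -14.  12.] [25. 14. 20.]
20 45 [23.2 -0.  24. ] [  9. -14.  20.] [29. 13. 28.]
28 28 [26.3  0.8 30.5] [ 12. -11.  28.] [33. 14. 35.]
36 22 [33.4 -0.8 39.9] [25. -7. 36.] [39.  3. 44.]
44 18 [39.2 -0.9 47.7] [31. -9. 44.] [45.  3. 52.]
52 22 [46.1 -1.3 55.4] [38. -8. 52.] [53.  3. 60.]
60 18 [51.5 -1.8 63.9] [42. -7. 60.] [56.  2. 68.]
68 20 [55.8 -1.2 71.1] [46. -9. 68.] [67.  3. 75.]
76 21 [62.6 -1.4 79.1] [ 51. -10.  76.] [69.  2. 84.]
84 4 [66.5 -2.7 85.8] [65. -6. 85.] [68.  3. 87.]
[73.2  0.  82.7]
[30.7  0.  36.7]
```

```bash
python3 -m crank '[[21.5,-30.8,0,-1.745,2.5],[21.5,-30.8,0,-1.745,2.5],[21.5,-30.8,0,-1.745,2.5],[21.5,-30.8,0,-1.745,2.5],[21.5,-30.8,0,-1.745,2.5],[21.5,-30.8,0,-1.745,2.5],[21.5,-30.8,0,-1.745,2.5],[21.5,-30.8,0,-1.745,2.5],[21.5,-30.8,0,-1.745,2.5],[21.5,-30.8,0,-1.745,2.5],[21.5,-30.8,0,-1.745,2.5],[21.5,-30.8,0,-1.745,2.5],[21.5,-30.8,0,-1.745,2.5],[21.5,-30.8,1.5,-1.745,2.5],[21.5,-30.8,2.8,-1.745,2.5],[21.5,-30.8,2.8,-1.745,2.5],[21.5,-30.8,2.8,-1.745,2.5]]' 40
python3 - <<'E'
from h import *
S,d=save('scene','s4');T,dt=save('top','t4')
cv2.imwrite('pics/c5.png',np.hstack([cv2.resize(S[140:240,290:390,::-1],None,fx=5,fy=5,interpolation=2),cv2.resize(T[150:250,220:280,::-1],None,fx=5,fy=5,interpolation=2)]))
E
```

```text
time: 10.75
tool_pos: [618.2, -10.0, 222.9]
tcp_rot: [-179.9, -0.0, 89.9]
ft_force: [0.8, -0.3, -2.2]
finger_gap: 31.3
grip_force: 42.6
```

View pics/c5.png

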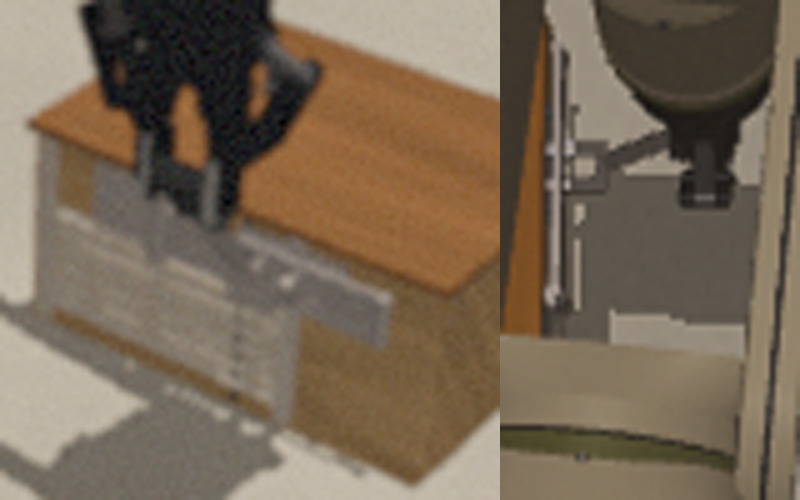

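The top crop shows the shank slanting in towards the loop: tip near (241.6,182), loop opening near (237.4,182.6). I compute the lateral (x) offset from the depth.

Run:
```python
from h import *
for n in('t4','s4'):
    W=np.load(f'pics/{n}.npz')['W'];p,R=rot()
    m=(abs(W[...,0]-619)<16)&(W[...,2]>118)&(W[...,2]<200)&(W[...,1]<72)&(W[...,1]>0)
    P=W[m]
    for a in range(118,200,8):
        k=(P[:,2]>=a)&(P[:,2]<a+8)
        if k.sum()>2: print(n,a,k.sum(),np.median(P[k],0).round(1),P[k].min(0).round(0),P[k].max(0).round(0))
    m=(abs(W[...,0]-619)<26)&(abs(W[...,2]-114)<4)&(W[...,1]<63)&(W[...,1]>53);print('bar',m.sum(),np.percentile(W[m][:,0],[2,50,98]) if m.any() else 0)
print(ray('top',241.6,182,134),ray('top',237.4,182.6,115))
```

```text
t4 134 10 [614.7  54.7 138.1] [611.  46. 136.] [621.  58. 142.]
t4 150 14 [615.1  43.4 152.1] [611.  39. 150.] [622.  51. 158.]
t4 158 8 [614.9  34.  162.4] [612.  30. 160.] [623.  38. 165.]
t4 166 10 [615.1  29.3 170.6] [612.  21. 167.] [621.  35. 173.]
t4 174 9 [616.9  23.2 177.8] [613.  17. 174.] [623.  29. 181.]
t4 182 7 [617.5  19.7 186.1] [615.  17. 182.] [623.  23. 189.]
t4 190 8 [607.7  13.5 197. ] [603.  11. 191.] [618.  17. 198.]
bar 8 [603.81748773 616.71820107 632.8598295 ]
s4 118 5 [612.3  64.7 118.5] [607.  62. 118.] [630.  66. 119.]
s4 134 9 [622.   49.4 138.6] [620.  44. 135.] [624.  56. 142.]
s4 142 7 [623.   41.3 147.2] [618.  37. 142.] [624.  49. 148.]
s4 150 8 [622.2  39.2 153.5] [618.  31. 151.] [625.  45. 157.]
s4 158 9 [622.3  30.4 161.7] [616.  25. 159.] [624.  38. 165.]
s4 166 8 [623.2  26.3 167.9] [619.  22. 166.] [625.  36. 171.]
s4 174 5 [620.6  14.5 178.5] [617.  11. 174.] [624.  17. 182.]
s4 182 6 [627.3   6.6 187.7] [610.   3. 185.] [634.   8. 190.]
s4 190 7 [620.5   2.6 191.3] [607.   1. 190.] [635.  13. 194.]
bar 22 [606.61602811 620.11705073 636.42608916]
[616.2571197   53.53737687 134.        ] [619.14444488  67.7824559  115.        ]
```

Both views put the pin about 2.5 mm short in x. I correct that, enter the loop slightly with the tilted tip, and watch the force.

```bash
python3 -m crank '[[0.8,0.25,0,0,2.5],[1.6,0.25,0.6,0,2.5],[2.2,0.25,1.2,0,2.5],[2.2,0.25,1.2,0,2.5],[2.2,0.25,1.2,0,2.5]]' 40;python3 -m crank '[[0,0,0.3,0,2.5],[0,0,0.6,0,2.5],[0,0,0.6,0,2.5],[0,0,0.6,0,2.5]]';python3 -m crank '[[0,0,0.25,0,2.5],[0,0,0.4,0,2.5],[0,0,0.4,0,2.5],[0,0,0.4,0,2.5]]'
```

```text
time: 11.35
tool_pos: [621.1, 12.4, 211.7]
tcp_rot: [-179.9, 0.0, 90.0]
ft_force: [-0.1, -0.2, -1.2]
finger_gap: 31.5
grip_force: 42.7
time: 11.75
tool_pos: [621.4, 11.8, 206.1]
tcp_rot: [-180.0, -0.0, 90.0]
ft_force: [0.1, 0.4, -0.5]
finger_gap: 31.7
grip_force: 42.7
time: 12.15
tool_pos: [621.4, 12.0, 202.2]
tcp_rot: [-180.0, -0.0, 90.0]
ft_force: [0.3, 0.0, -1.7]
finger_gap: 31.2
grip_force: 42.7
```

```bash
python3 -m crank '[[0.5,0,0,0,2.5],[1,0,-0.3,0,2.5],[1.5,0,-0.5,0,2.5],[2,0,-0.75,0,2.5],[2.4,0,-0.95,0,2.5],[2.4,0,-0.95,0,2.5]]' 20;python3 - <<'E'
from h import *
save('scene','s5')
W=np.load('pics/s5.npz')['W']
m=(W[...,0]>611)&(W[...,0]<628)&(W[...,2]>118)&(W[...,2]<190)&(W[...,1]<82)&(W[...,1]>0)
P=W[m]
for a in range(118,190,8):
        k=(P[:,2]>=a)&(P[:,2]<a+8)
        if k.sum()>2: print(a,k.sum(),np.median(P[k],0).round(1))
E
```

```text
time: 12.75
tool_pos: [621.0, 36.1, 212.2]
tcp_rot: [-180.0, 0.1, 90.0]
ft_force: [-3.8, -3.6, -0.2]
finger_gap: 31.4
grip_force: 41.1
118 9 [623.1  72.3 122.2]
126 8 [625.1  70.6 130.5]
134 6 [625.6  66.6 138.7]
142 7 [625.6  62.1 146.3]
150 6 [623.   56.4 154.1]
158 4 [624.5  52.8 161.8]
166 5 [622.3  47.2 170.6]
174 5 [622.7  41.3 179.1]
182 10 [618.4  37.4 184.7]
```

It is pivoting as planned. I carry on with the arc to upright, easing x slightly.

```bash
python3 -m crank '[[0.5,-0.05,-0.2,0,2.5],[1,-0.1,-0.35,0,2.5],[1.5,-0.1,-0.5,0,2.5],[2,-0.1,-0.6,0,2.5],[2.5,-0.1,-0.7,0,2.5],[3,-0.1,-0.75,0,2.5],[3.5,-0.1,-0.8,0,2.5],[4,-0.1,-0.85,0,2.5],[4,-0.1,-0.85,0,2.5]]' 20;python3 - <<'E'
from h import *
S,d=save('scene','s6')
W=np.load('pics/s6.npz')['W']
m=(W[...,0]>609)&(W[...,0]<632)&(W[...,2]>118)&(W[...,2]<196)&(W[...,1]<82)&(W[...,1]>40)
P=W[m]
for a in range(118,196,8):
        k=(P[:,2]>=a)&(P[:,2]<a+8)
        if k.sum()>2: print(a,k.sum(),np.median(P[k],0).round(1))
cv2.imwrite('pics/c6.png',cv2.resize(S[120:240,290:390,::-1],None,fx=5,fy=5,interpolation=2))
E
```

```text
time: 13.7
tool_pos: [620.5, 76.2, 221.0]
tcp_rot: [180.0, 0.0, 90.0]
ft_force: [-1.7, -3.8, 1.5]
finger_gap: 31.4
grip_force: 41.7
118 12 [626.   74.5 120.7]
126 10 [624.5  75.3 129.6]
134 11 [624.6  75.9 136.7]
142 8 [624.7  73.8 146.5]
150 10 [623.6  73.6 153.9]
158 9 [625.6  72.5 163. ]
166 12 [624.7  71.7 169.5]
174 8 [624.6  69.9 177. ]
182 17 [620.2  67.3 185.2]
190 15 [617.9  66.5 192.9]
```

View pics/c6.png

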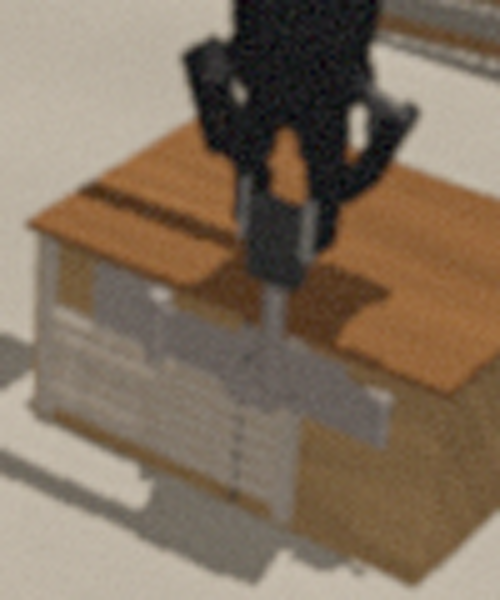

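The pin is nearly upright with its tip in the loop (270,330), about 0.1 rad still to go. I overshoot slightly, return to y≈71 and lower.

```bash
python3 -m crank '[[0.5,0,0,0,2.5],[1.1,0,0,0,2.5],[1.1,0,0,0,2.5],[0.5,0,0,0,2.5],[-0.4,0,0,0,2.5],[-0.4,0,0,0,2.5],[-0.4,0,0,0,2.5]]' 20;python3 - <<'E'
from h import *
S,d=save('scene','s7')
W=np.load('pics/s7.npz')['W']
m=(W[...,0]>609)&(W[...,0]<632)&(W[...,2]>118)&(W[...,2]<196)&(W[...,1]<82)&(W[...,1]>40)
P=W[m]
for a in range(118,196,8):
        k=(P[:,2]>=a)&(P[:,2]<a+8)
        if k.sum()>2: print(a,k.sum(),np.median(P[k],0).round(1))
E
python3 -m crank '[[-0.4,0,0.4,0,2.5],[-0.4,0,0.8,0,2.5],[-0.4,0,0.8,0,2.5]]'
```

```text
time: 14.45
tool_pos: [620.4, 71.9, 220.2]
tcp_rot: [-180.0, -0.0, 90.0]
ft_force: [-1.8, 2.2, -1.7]
finger_gap: 31.5
grip_force: 41.5
118 10 [624.   68.2 120.1]
126 10 [624.3  66.  128.6]
134 9 [624.4  64.6 136.1]
142 13 [623.7  66.7 146.3]
150 10 [623.5  65.5 154.4]
158 10 [624.4  63.6 161.3]
166 11 [626.1  63.5 168.9]
174 10 [624.2  62.6 177.1]
182 16 [623.   60.1 186.2]
190 15 [619.1  59.8 192.7]
time: 14.8
tool_pos: [620.4, 68.4, 211.7]
tcp_rot: [-180.0, -0.0, 90.0]
ft_force: [-0.4, 4.8, -3.0]
finger_gap: 31.7
grip_force: 41.4
```

```bash
python3 -m crank '[[0.3,0,0,0,2.5],[0.35,0,0.5,0,2.5],[0.35,0,1,0,2.5],[0.35,0,1.5,0,2.5],[0.35,0,1.5,0,2.5]]';python3 -m crank '[[0,0,0.5,0,2.5],[0,0,1,0,2.5],[0,0,1.5,0,2.5],[0,0,1.5,0,2.5]]'
```

```text
time: 15.3
tool_pos: [620.0, 71.3, 195.8]
tcp_rot: [-179.9, 0.0, 90.0]
ft_force: [-0.1, 0.1, -2.7]
finger_gap: 31.8
grip_force: 41.5
time: 15.7
tool_pos: [620.2, 71.7, 181.2]
tcp_rot: [-180.0, -0.0, 90.0]
ft_force: [-0.9, 1.2, -2.5]
finger_gap: 31.2
grip_force: 41.5
```

Going down freely. I lower on to the seat in smaller steps.

```bash
python3 -m crank '[[0,0,0.5,0,2.5],[0,0,1,0,2.5],[0,0,1.5,0,2.5],[0,0,2,0,2.5],[0,0,2,0,2.5]]';for i in 1 2 3 4; do python3 -m crank '[[0,0,0.2,0,2.5],[0,0,0.2,0,2.5]]' | grep -E "tool_pos|ft_f"; done
```

```text
time: 16.2
tool_pos: [620.2, 72.6, 161.6]
tcp_rot: [-180.0, -0.1, 90.0]
ft_force: [-0.8, 5.6, -3.6]
finger_gap: 31.2
grip_force: 41.5
tool_pos: [620.3, 72.7, 160.3]
ft_force: [-4.0, 4.9, 0.4]
tool_pos: [620.3, 72.8, 158.7]
ft_force: [-4.8, 5.2, 2.7]
tool_pos: [620.3, 72.9, 156.8]
ft_force: [-5.6, 5.4, 3.9]
tool_pos: [620.4, 72.9, 156.1]
ft_force: [-8.9, 6.6, 13.3]
```

```bash
python3 -m crank '[[0,0,0,0,3.5],[0,0,0,0,4.5],[0,0,0,0,5.5],[0,0,0,0,6],[0,0,0,0,6],[0,0,-4,0,6],[0,0,-8,0,6],[-2,0,-13,0,6],[-8,0,-16,0,6],[-14,0,-16,0,6],[-19,0,-16,0,6],[-24,0,-16,0,6],[-24,0,-16,0,6],[-24,0,-16,0,6]]';python3 - <<'E'
from h import *
S,d=save('scene','s8')
W=np.load('pics/s8.npz')['W']
g=S.astype(int).sum(2)
m=(abs(W[...,0]-620)<25)&(W[...,2]>105)&(W[...,2]<190)&(W[...,1]<90)&(W[...,1]>50)&(g<260)
P=W[m];print(m.sum(),P.mean(0),P.min(0),P.max(0))
m=(W[...,2]>98)&(W[...,2]<124)&(W[...,0]>640)&(W[...,0]<692)&(abs(W[...,1]-80)<20); print('strap end',m.sum(),np.median(W[m],axis=0))
cv2.imwrite('pics/c7.png',cv2.resize(S[120:240,290:400,::-1],None,fx=5,fy=5,interpolation=2))
E
```

```text
time: 18.4
tool_pos: [619.8, -173.0, 313.9]
tcp_rot: [-180.0, 0.1, 89.7]
ft_force: [0.5, 0.1, -0.7]
finger_gap: 60.0
grip_force: 0.0
191 [624.68704066  65.54372137 144.22722773] [604.87421797  59.49997306 116.36658708] [639.33814872  88.79062844 167.79127876]
strap end 137 [668.42554272  85.7408695  111.56263321]
```

View pics/c7.png

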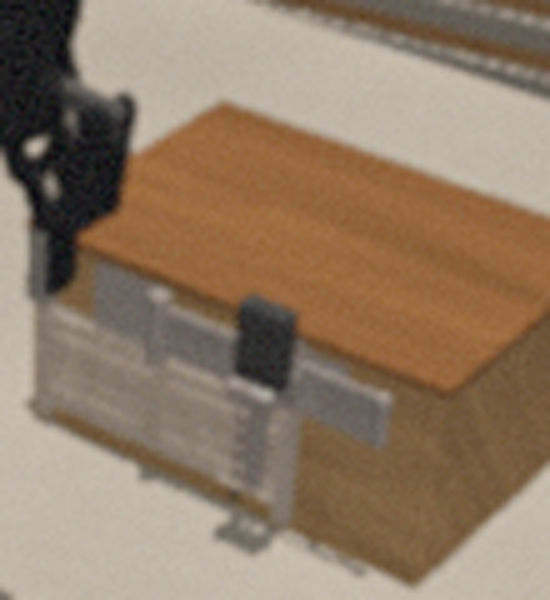

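The head sits on the loop at (262,345), spanning z≈116–167. The shank hangs below, the strap is flat, and the robot is clear.

```bash
python3 -c "
from bench import hand_in; print(hand_in())"
```

```text
the job is handed in; nothing more can be done
None
```

The strap is shut flat on the door, the pin is through the staple loop with its head resting on it, the gripper has let go, and the job was handed in at about 18.5 s of the 72 s allowed.

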